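Eject a sunken sample vial with the rocker lever and rack it

TASK

Press the tab of the vial ejector's rocker lever down until you feel it come up firmly against its stop, keep it there with about 10 N for a second so that the far end tips up and raises the sunken vial, and never push the lever harder than 20 N. Then take the raised vial out of the block, lower it all the way into the empty well of the rack before letting go, and leave it standing there. Do not disturb the other things on the bench.

Things in the scene. Friction and masses are not known exactly. Their poses are not given: they have to be found in the camera images.
- ejector: Vial ejector fixed to the bench: aluminium base plate 270 x 76 x 6 (mm) with rocker lever and white block. Origin on the bench right under the lever's pivot axis, which is 36 above the bench. x runs along the lever from the press tab (-x, roughly towards the robot) to the block (+x), z up.
- bore (a point): Mouth of the vertical bore (25 mm dia) in the ejector's white block, centre of the block's flat 64 x 64 mm top, 86 above the bench, at ejector x = +90. The vial stands in it on a ledge 38 above the bench, its cap 2 below the block's top: fingers cannot take it until it is raised.
- lever (a joint): Angle (rad) of the rocker lever. 0 = tab up; grows as the tab is pressed and the far end tips up. Starts at 0 to 0.05, level at 0.16, meets its stop somewhere in 0.22 to 0.38. Stiff pivot: moves at about 3.5 N on the tab and stays where left (springback up to 2 mm at the tab). From about 0.065 on it lifts the vial, 9 mm per 0.1 rad.
- tab (a point): Centre of the top face of the lever's press tab, a steel plate 36 (along the lever) x 40 wide x 8 mm thick, 108 from the pivot; moves with the lever, 55 to 61 mm above the bench at the start, 17 to 34 at the stop. Press it straight down with closed fingertips. More than 20 N bends the lever.
- stop: Stop under the lever, 80 mm from the pivot on the tab's side: a fixed steel foot with a rubber-tipped screw; origin on the bench below it. The screw is hand-set to a height that varies by 10 mm and is not measured: feel for it. On the rubber the force at the tab rises from 3.5 N by about 8 N per mm; hold about 10 N.
- vial: The vial to move: amber glass, 23 dia x 46 high with an aluminium cap (the top 9.5, same dia), 30 g, standing in the ejector's bore. Origin at the centre of its underside, z up. Raised by the lever at its stop its top stands 12 to 25 above the block and it stays so.
- rack: White vial rack fixed to the bench, 56 (x) x 152 (y) x 30 high, origin at the centre of its underside; three round wells in a row along its y axis at y = -45, 0, +45, each 26 dia (flared at the mouth), floor 6 above the bench, so a seated vial stands 22 proud. The well at +45 is empty; the other two hold vials.
- well (a point): Centre of the floor of the empty well (rack x = 0, y = +45, 6 above the bench)
- vial_b: amber vial like the target, standing in the rack's middle well; origin at the centre of its underside (mm). Bystander.
- vial_c: amber vial like the target, standing in the rack's -y end well; origin at the centre of its underside (mm). Bystander.
- amber_bottle: brown glass solvent bottle with white cap, 86 dia x 170 high, standing behind; origin centre of underside (mm). Bystander.
- beaker: open glass cup, 64 dia x 80 high, standing between the task's things; origin centre of underside (mm). Bystander.
- septa_jar: small white jar, 44 dia x 50 high; origin centre of underside (mm). Bystander.
- screwdriver: grey-handled screwdriver lying on the bench nearest the robot, about 200 long; origin under its middle (mm). Bystander.
Things that resemble listed ones, but are neither listed nor needed, are in the scene too. Leave any purple look-alike of the vial alone. Of the things that look like the rack, the smaller one is meant.

How it is judged:
By the outcome, as a careful person would: the job done as asked, in the order asked, and still so for the second after the job is handed in, with the robot touching nothing.
It also fails if it takes over 72 s, if anything falls off the work surface, if the arm or the gripper's body presses on something with over 40 N, if the wrist force passes 120 N, or if a joint passes its speed limit or range.

ROBOT

A 6-joint arm with a two-finger parallel gripper is mounted at the origin on the work surface. World frame = base frame: x ahead of the robot, y to its left, z up, the work surface at z = 0. Lengths are in m, angles in rad, forces in N, time in s.
With the tool pointing down it reaches from about 0.25 to 0.725 m from the base axis. Payload 4 kg.
Tool frame: the origin (TCP) lies on the centre line of the jaws, within the pads' length; the fingertips stand 22 mm ahead of it and the grasp point (between the pads) lies 3 mm ahead of it; z points along the fingers, y is the line along which they close (so a half turn about z gives the same grasp; the last joint's range is limited). The gripper opens to 85 mm and grips with 20 to 120 N. Pads are 22 mm wide; open, the fingers measure 114 mm over their backs; the gripper's body (76 mm by 85 mm) begins 54 mm behind the grasp point. The pads swing forward as they close: fully open they stand 13 mm farther back than shut.
Start: joints at [1.12, 0.241, 0.005, 1.335, 0, 1.571], TCP at [0.218, 0.45, 0.23] pointing down, gripper open.
Joint ranges: [-2.72, 2.72], [-1.05, 1.87], [-1.09, 1.28], [-1.99, 2.15], [-1.42, 1.44], [-3.14, 3.14]. Speed limits (rad/s): [2.79, 2.79, 3.14, 3.14, 3.14, 3.14].

INTERFACE

Orientations are given as a unit quaternion [x, y, z, w].
In Python, from workcell import bot gives the robot as it stands.
- The arm moves only by the shell command python3 -m inch 'ROWS'. ROWS is JSON, one flat list of numbers, 7 for each row, row after row: the shift along the world's x, y, z in mm, then the turn, a rotation vector about the world's x, y, z in rad, then the opening in per cent of the stroke, from 0 (shut) to 100 (fully open). A call has 1 to 8 rows; each row is the pose to reach, as a shift and turn from the pose commanded when the call began; what a row does not reach only later rows make up. A row lasts 1/12 s, in which the tool goes at most 41.7 mm and 7.16 degrees, less where a joint would pass 70% of its speed; a pose out of reach is approached as far as the arm can. A call with a gripper value outside its range is refused whole. The fingers move at their own pace and stop on an object; the grip force is fixed at half the most. Time passes only in rows, so rows that repeat a pose let the fingers close. It gives the time, the measured TCP pose, the force, the opening and the grip force at its end, in the units of the state.
- bot.get_obs(): the state, without advancing time (a new reading comes with each control period).
- bot.camera(name): name is "scene" or "top"; returns the picture (420x560x3 uint8, blue, green, red); there is no depth.
- bot.camera_info(name): a dict with "intrinsics" (3x3 intrinsics, pixels), "camera_from_world" (4x4, takes a point from world to camera coordinates). Camera axes: x right, y down, z forward; pixel columns grow to the right and rows downward; lengths in m; the calibration is good to about 2 mm. A picture is of the moment at which its call begins. camera_info takes no time and is no camera call.
- bot.job_done(): hands the job in; it is judged then, once.
Trained networks look in the newest picture that a camera, given by its name, has taken for a name from the list of things; names that differ only in an ending like _2 or _b are one class to them, and where a whole thing is asked for, a point or a joint stands for the part that bears it (a point fixed in the world has none). Each returns a list of dicts, best first, with "confidence" (0 to 1); they miss things now and then, are a little off and sometimes report something else, mostly with a low value. They report only what shows in the picture. A call takes as long as a camera call. They do not tell look-alikes from the thing itself.
- bot.silhouettes(camera, target): "mask" (420x560 bool, what is visible of it) and "uv" ([column, row] in pixels, amid what is visible of it).
- bot.spot_point(camera, target): "uv" ([column, row] in pixels: a listed point, or the origin of a listed thing).
The state is a dict: "clock": time; "joint_pos": joint angles; "joint_vel": joint speeds; "tau": joint torques, N m; "eef_pos": TCP position; "tool_rot": TCP orientation; "ft_force": force on the tool from outside, world axes, zero at the start; "ft_torque": the same for the moment, N m; "grip_width": finger opening in m; "grasp_force": force on a finger pad.
Only numpy, scipy, OpenCV 4.12 (cv2) and the standard library are available. Lean on these libraries where they do the work, as an engineer would, in place of code of your own. Each camera call takes 0.05 s, during which the arm holds its last target. There are 200 camera calls.

## Working session

There is one attempt and no reset: what is moved stays moved. The work goes in short steps, Python scripts to look and compute and a shell command to move; the robot and the scene stay as the last step left them, time stands still between calls to the robot, and variables do not carry over. Pictures are saved under pics/ and viewed, at most 10 in all, crops included, and the job is handed in when it is done.

```bash
ls; mkdir -p pics
cat > h.py <<'E'
import numpy as np, cv2
from workcell import bot
def P(c):
    i=bot.camera_info(c); return np.array(i["intrinsics"])@np.array(i["camera_from_world"])[:3]
def proj(c,X):
    p=P(c)@np.append(X,1); return p[:2]/p[2]
def tri(a,ua,b,ub):
    X=cv2.triangulatePoints(P(a),P(b),np.array(ua,float).reshape(2,1),np.array(ub,float).reshape(2,1))[:,0]; return X[:3]/X[3]
def atz(c,uv,z):
    p=P(c); u,v=uv
    A=np.array([p[0]-u*p[2],p[1]-v*p[2]]); return np.linalg.solve(A[:,:2],-(A[:,2]*z+A[:,3]))
E
python3 - <<'E'
from h import *
a=bot.camera("scene");b=bot.camera("top")
cv2.imwrite("pics/s0.png",a);cv2.imwrite("pics/t0.png",b)
for n in ["ejector","bore","tab","vial","rack","well","stop","beaker","screwdriver","septa_jar","amber_bottle"]:
  for c in ["scene","top"]:
    print(n,c,[(np.round(d["uv"]).tolist(),round(d["confidence"],2)) for d in bot.spot_point(c,n)])
o=bot.get_obs();print(o["clock"],o["eef_pos"],o["tool_rot"],o["ft_force"],o["grip_width"])
for c in["scene","top"]:print(bot.camera_info(c))
E
```

```text
pics
ejector scene [([350.0, 274.0], 0.72), ([206.0, 233.0], 0.65)]
ejector top []
bore scene [([171.0, 225.0], 0.95), ([245.0, 324.0], 0.36)]
bore top [([395.0, 161.0], 0.59)]
tab scene [([231.0, 193.0], 0.64)]
tab top [([357.0, 276.0], 0.81)]
vial scene [([154.0, 291.0], 0.65), ([344.0, 273.0], 0.55), ([141.0, 243.0], 0.49), ([366.0, 265.0], 0.44)]
vial top [([370.0, 121.0], 0.79), ([166.0, 208.0], 0.77), ([388.0, 172.0], 0.7), ([434.0, 186.0], 0.55), ([191.0, 200.0], 0.51)]
rack scene [([375.0, 216.0], 0.89), ([365.0, 270.0], 0.8)]
rack top [([160.0, 320.0], 0.98), ([171.0, 210.0], 0.68), ([262.0, 266.0], 0.6)]
well scene [([388.0, 265.0], 0.84), ([401.0, 210.0], 0.64)]
well top [([132.0, 338.0], 0.84), ([150.0, 221.0], 0.59)]
stop scene [([226.0, 213.0], 0.62)]
stop top [([357.0, 258.0], 0.6)]
beaker scene [([259.0, 272.0], 0.63), ([227.0, 213.0], 0.54), ([203.0, 232.0], 0.52)]
beaker top [([283.0, 176.0], 0.6)]
screwdriver scene [([279.0, 216.0], 0.78)]
screwdriver top [([295.0, 290.0], 0.95)]
septa_jar scene [([298.0, 225.0], 0.73)]
septa_jar top [([263.0, 268.0], 0.76)]
amber_
[... 440 characters left out ...]
mera_from_world': array([[-0.29164218,  0.95625106, -0.02299455,  0.16397906],
       [ 0.55165406,  0.14851009, -0.82074512, -0.22641992],
       [-0.78142347, -0.25204893, -0.57083159,  1.33184916],
       [ 0.        ,  0.        ,  0.        ,  1.        ]])}
{'intrinsics': array([[386.11532469,   0.        , 277.50552566],
       [  0.        , 386.11532469, 205.70849168],
       [  0.        ,   0.        ,   1.        ]]), 'camera_from_world': array([[-0.01124442, -0.99967974, -0.02267096,  0.00587215],
       [-0.98543076,  0.01492631, -0.16942087,  0.56366948],
       [ 0.169705  ,  0.02043563, -0.985283  ,  0.63623263],
       [ 0.        ,  0.        ,  0.        ,  1.        ]])}
```

View pics/s0.png

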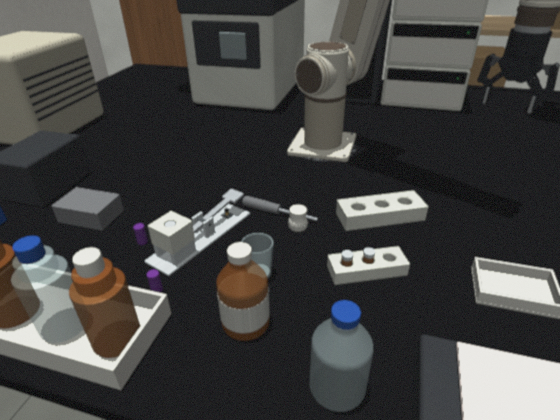

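View pics/t0.png

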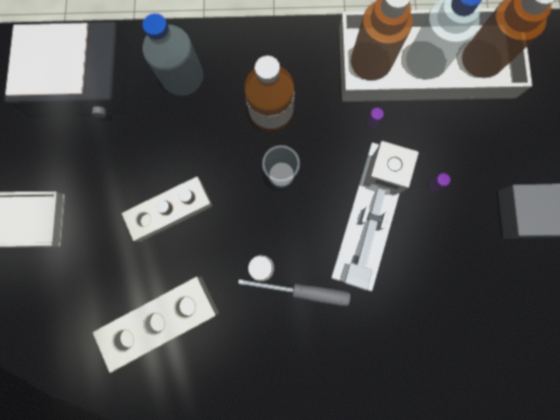

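The scene shows the ejector with its white block (scene (171,225), top (395,162)) and its tab towards the robot (top (357,276)). The small rack is at top (167,209), with its empty well at (145,220). The larger, empty rack at top (155,325) is the decoy.

Could be mistaken for the vial:
- Purple look-alikes at top (377,114) and (444,180).
- Rack vials at top (164,207) and (187,196).

My choice is the vial sunk in the bore at top (395,162). Next I'll measure and check it in one close crop.

Run:
```python
from h import *
a=cv2.imread("pics/s0.png");b=cv2.imread("pics/t0.png")
l=cv2.resize(b[130:300,320:430],None,fx=3.4,fy=3.4,interpolation=cv2.INTER_CUBIC)
r=cv2.resize(b[165:250,110:220],None,fx=3.4,fy=3.4,interpolation=cv2.INTER_CUBIC)
s=cv2.resize(a[180:280,140:250],None,fx=3.4,fy=3.4,interpolation=cv2.INTER_CUBIC)[:578-289+51]
w=np.zeros((578,760,3),np.uint8);w[:,:374]=l[:578];w[:289,380:754]=r
s=cv2.resize(a[180:280,140:250],(318,289));w[289:578,380:698]=s
cv2.imwrite("pics/c0.png",w)
def pr(n,ua,ub): X=tri("scene",ua,"top",ub); print(n,np.round(X*1000,1),"reproj err",np.round(proj("scene",X)-ua,1),np.round(proj("top",X)-ub,1))
pr("bore",[171,225],[395,161]); pr("tab",[231,193],[357,276]); pr("well",[388,265],[150,221]); pr("rack",[365,270],[171,210]); pr("stop",[226,213],[357,258])
for n in ["rack","bore","tab"]:
  for c in ["scene","top"]:
    bot.camera(c) if n=="rack" else 0
    for d in bot.silhouettes(c,n):
      m=d["mask"].astype(np.uint8)
      k=max(cv2.findContours(m,cv2.RETR_EXTERNAL,cv2.CHAIN_APPROX_NONE)[0],key=cv2.contourArea)
      print(n,c,round(d["confidence"],2),np.round(d["uv"]),m.sum(),np.round(cv2.boxPoints(cv2.minAreaRect(k))).tolist())
```

```text
bore [ 630.3 -200.1   84.4] reproj err [-1.3 -0.3] [-1.6  0.7]
tab [ 441.  -138.1   57.1] reproj err [1.4 0.1] [ 2.  -0.8]
well [545.1 242.7   4.8] reproj err [-1.   0.2] [-1.2  0.2]
rack [566.8 201.5   0.8] reproj err [ 0.4 -0.1] [ 0.5 -0.1]
stop [ 471.7 -144.5   17.4] reproj err [0.5 0.1] [ 0.7 -0.3]
rack scene 0.9 [372. 268.] 1943 [[326.0, 255.0], [406.0, 244.0], [410.0, 274.0], [329.0, 284.0]]
rack scene 0.45 [263. 205.] 454 [[241.0, 205.0], [243.0, 194.0], [288.0, 205.0], [286.0, 216.0]]
rack top 0.89 [164. 216.] 2529 [[120.0, 213.0], [199.0, 175.0], [214.0, 206.0], [135.0, 244.0]]
rack top 0.68 [157. 321.] 5358 [[88.0, 332.0], [200.0, 273.0], [221.0, 314.0], [109.0, 372.0]]
rack top 0.53 [185. 194.] 195 [[176.0, 195.0], [185.0, 186.0], [196.0, 198.0], [188.0, 206.0]]
bore scene 0.59 [186. 231.] 3740 [[129.0, 239.0], [223.0, 169.0], [254.0, 211.0], [161.0, 281.0]]
bore top 0.81 [370. 215.] 6170 [[329.0, 278.0], [373.0, 137.0], [419.0, 151.0], [375.0, 292.0]]
tab scene 0.7 [221. 201.] 499 [[187.0, 221.0], [235.0, 184.0], [244.0, 196.0], [195.0, 232.0]]
tab scene 0.26 [244. 296.] 3958 [[213.0, 244.0], [264.0, 240.0], [272.0, 337.0], [220.0, 341.0]]
tab top 0.66 [363. 252.] 1259 [[344.0, 283.0], [372.0, 184.0], [395.0, 191.0], [367.0, 289.0]]
```

View pics/c0.png

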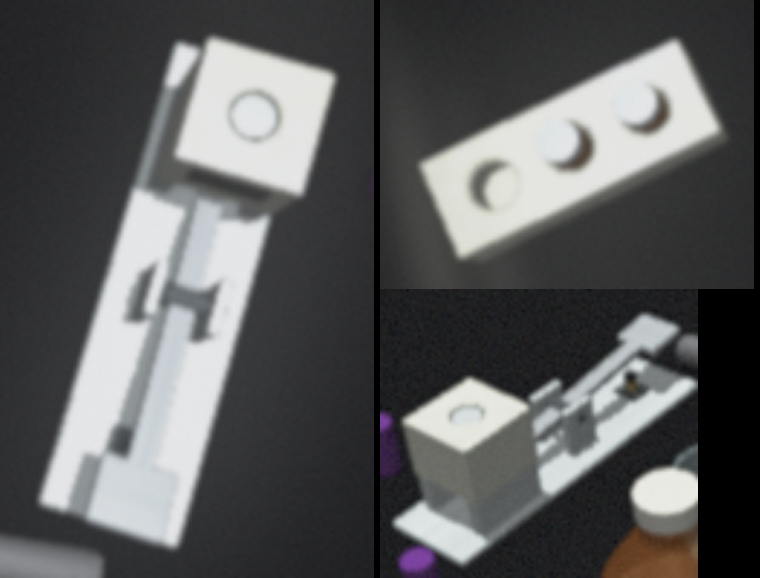

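The crop shows the cap flush in the block's bore at top (395,163.8) and the tab at top (359.4,276.8). The empty well's mouth is at top (143.5,219.7). Next I'll refine these positions.

Run:
```python
from h import *
def pr(n,ua,ub,z):
  X=tri("scene",ua,"top",ub); print(n,np.round(X*1000,1),"err",np.round(proj("scene",X)-ua,1),np.round(proj("top",X)-ub,1),"top@z",np.round(atz("top",ub,z)*1e3,1),"scene@z",np.round(atz("scene",ua,z)*1e3,1))
pr("bore",[170.1,223.6],[395,163.8],.086);pr("tab",[233.1,195.2],[359.4,276.8],.058);pr("wellmouth",[389,258],[143.5,219.7],.03)
# block top corners from crop
for p in [(208,37),(335,73),(300,195),(175,157)]:print("blk",np.round(atz("top",(p[0]/3.4+320,p[1]/3.4+130),.086)*1e3,1))
k=[]
for p in [(420,163),(679,39),(722,133),(460,258)]:
  k.append(atz("top",((p[0]-380)/3.4+110,p[1]/3.4+165),.03)*1e3);print("rack",np.round(k[-1],1))
c=np.mean(k,0);d=k[0]-k[1];d/=np.linalg.norm(d);print("rack c",c,"dir",d,np.degrees(np.arctan2(d[1],d[0])),"well",c+45*d)
o=bot.get_obs();print(o["clock"])
```

```text
bore [ 626.4 -202.    84.1] err [-0.3 -0.1] [-0.4  0.2] top@z [ 626.1 -202.1] scene@z [ 628.7 -199.7]
tab [ 437.9 -139.    49.2] err [-0.4 -0. ] [-0.6  0.2] top@z [ 438.4 -138.4] scene@z [ 450.7 -132.2]
wellmouth [545.4 244.6  25.4] err [ 0.3 -0.1] [ 0.4 -0.1] top@z [544.6 243.5] scene@z [551.3 243.8]
blk [ 667.1 -181.1]
blk [ 647.1 -243.2]
blk [ 585.  -221.5]
blk [ 605.3 -161.3]
rack [557.7 284.2]
rack [624.  145.7]
rack [571.6 121.2]
rack [506.3 259.8]
rack c [564.91095784 202.72766847] dir [-0.43176616  0.90198558] 115.57969761987495 well [545.48148049 243.31701941]
1.6
```

```bash
python3 -m inch '[10,-28,0,0,0,0.07,0, 24,-65,0,0,0,0.136,0, 38,-102,0,0,0,0.136,0, 52,-140,0,0,0,0.136,0, 66,-177,0,0,0,0.136,0, 80,-215,0,0,0,0.136,0, 94,-252,0,0,0,0.136,0, 108,-290,0,0,0,0.136,0]'
python3 -m inch '[14,-38,-5,0,0,0,0, 28,-76,-15,0,0,0,0, 42,-114,-30,0,0,0,0, 56,-151,-45,0,0,0,0, 70,-189,-60,0,0,0,0, 84,-227,-80,0,0,0,0, 98,-264,-100,0,0,0,0, 111,-299,-115,0,0,0,0]'
python3 -m inch '[0,0,0,0,0,0,0, 0,0,0,0,0,0,0, 0,0,0,0,0,0,0, 0,0,0,0,0,0,0]'
python3 - <<'E'
from h import *
a=bot.camera("scene");b=bot.camera("top")
w=np.hstack([cv2.resize(a[120:260,180:280],(400,560),interpolation=cv2.INTER_CUBIC),cv2.resize(b[190:330,310:410],(400,560),interpolation=cv2.INTER_CUBIC)])
cv2.imwrite("pics/p1.png",w)
o=bot.get_obs();print(o["clock"],o["eef_pos"],o["tool_rot"],o["ft_force"],o["grip_width"],o["joint_pos"])
t=o["eef_pos"]-np.array([0,0,.022]);print("tip px",proj("scene",t),proj("top",t))
E
```

```text
clock: 2.27
eef_pos: [0.3261, 0.1584, 0.2301]
tool_rot: [0.156, 0.988, 0.0, 0.001]
ft_force: [0.7, 0.7, 0.4]
grip_width: 0.0001
grasp_force: 0.0
clock: 2.93
eef_pos: [0.4342, -0.1336, 0.1172]
tool_rot: [0.157, 0.988, 0.0, 0.0]
ft_force: [0.9, -0.3, 0.3]
grip_width: -0.0001
grasp_force: 0.0
clock: 3.27
eef_pos: [0.4341, -0.1308, 0.1186]
tool_rot: [0.156, 0.988, 0.0, 0.0]
ft_force: [-0.0, -0.2, 0.9]
grip_width: -0.0001
grasp_force: 0.0
3.3667 [ 0.43435879 -0.13056877  0.11894546] [ 1.55683468e-01  9.87806728e-01 -2.92308701e-05  7.24852393e-04] [-0.00261953 -0.05977669 -0.32142177] 0.00023338719421595437 [-2.92101276e-01  2.32628409e-01 -3.10305560e-01  1.02641808e+00
  1.38315707e-04  2.05375477e-02]
tip px [234.98548148 177.9498114 ] [359.12487893 279.72134856]
```

View pics/p1.png

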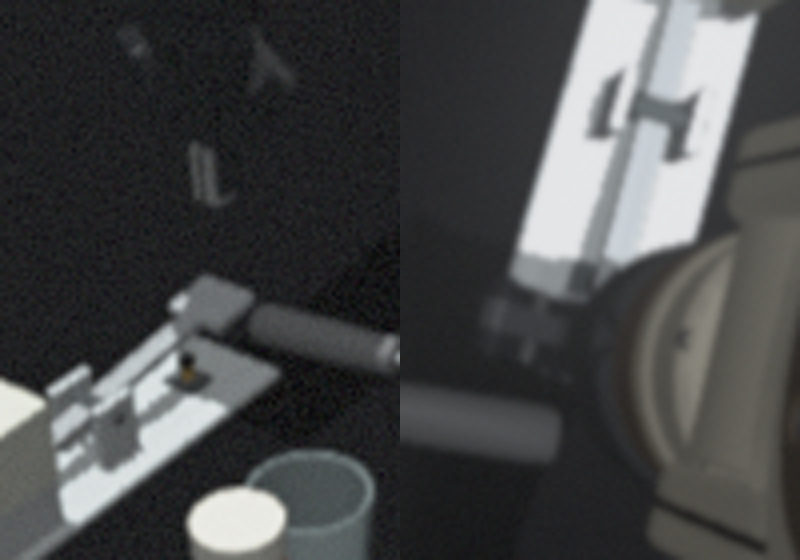

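The fingers hang above the tab, and the tab is at scene (233,196) with the screwdriver handle clear of it. Next I'll centre over the tab and come down to just above it.

```bash
python3 -m inch '[2,-4,-5,0,0,0,0, 4,-8.5,-12,0,0,0,0, 4,-8.5,-20,0,0,0,0, 4,-8.5,-26,0,0,0,0, 4,-8.5,-30,0,0,0,0, 4,-8.5,-30,0,0,0,0, 4,-8.5,-30,0,0,0,0]'
python3 - <<'E'
from h import *
a=bot.camera("scene")
cv2.imwrite("pics/p2.png",cv2.convertScaleAbs(cv2.resize(a[140:240,190:290],(600,600),interpolation=cv2.INTER_CUBIC),alpha=2,beta=20))
o=bot.get_obs();print(o["clock"],o["eef_pos"],o["ft_force"])
t=o["eef_pos"]-np.array([0,0,.022]);print("tip px",proj("scene",t), proj("scene",[.4385,-.1395,.058]))
E
```

```text
clock: 3.95
eef_pos: [0.4377, -0.14, 0.0875]
tool_rot: [0.157, 0.988, 0.0, -0.001]
ft_force: [-0.8, 0.5, 0.1]
grip_width: -0.0
grasp_force: 0.0
4.0 [ 0.43802126 -0.14014641  0.08791494] [-0.50263551  1.23326559  0.91887302]
tip px [231.72764476 189.30685807] [232.16255943 192.21621101]
```

View pics/p2.png

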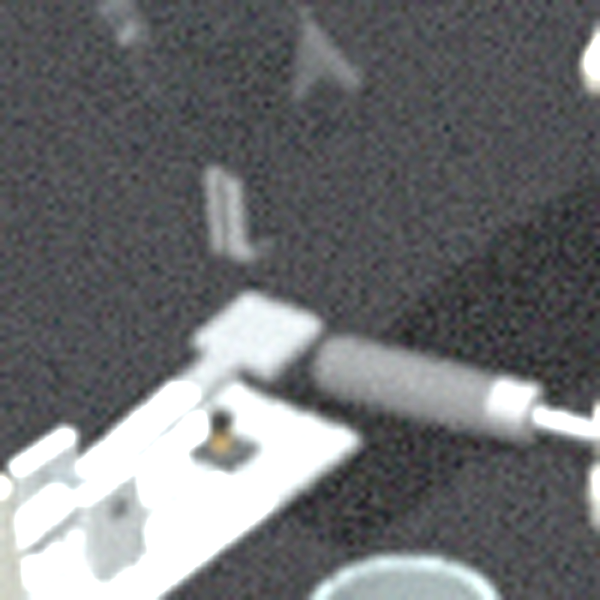

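The fingertips at scene (230,185) sit directly above the tab at (233,196). Next I'll press down, gently at first.

```bash
python3 -m inch '[0.5,0,-1.5,0,0,0,0, 0.5,0,-3,0,0,0,0, 0.5,0,-4.5,0,0,0,0, 0.5,0,-6,0,0,0,0, 0.5,0,-7.5,0,0,0,0, 0.5,0,-9,0,0,0,0, 0.5,0,-10.5,0,0,0,0, 0.5,0,-12,0,0,0,0]'
python3 -m inch '[0,0,-1.5,0,0,0,0, 0,0,-3,0,0,0,0, 0,0,-4.5,0,0,0,0, 0,0,-6,0,0,0,0, 0,0,-7,0,0,0,0,0,0,-7,0,0,0,0, 0,0,-7,0,0,0,0]'
```

```text
clock: 4.67
eef_pos: [0.4386, -0.1402, 0.0759]
tool_rot: [0.157, 0.988, 0.0, -0.0]
ft_force: [-0.1, 0.1, 0.1]
grip_width: 0.0001
grasp_force: 0.0
clock: 5.25
eef_pos: [0.4386, -0.1402, 0.069]
tool_rot: [0.157, 0.988, -0.0, -0.0]
ft_force: [0.3, -0.1, -0.0]
grip_width: -0.0002
grasp_force: 0.0
```

Run:
```python
from h import *
a=bot.camera("scene")
cv2.imwrite("pics/p3.png",cv2.convertScaleAbs(cv2.resize(a[140:240,190:290],(600,600),interpolation=cv2.INTER_CUBIC),alpha=2,beta=20))
o=bot.get_obs();print(o["clock"],o["eef_pos"],o["ft_force"],bot.spot_point("scene","tab"))
t=o["eef_pos"]-np.array([0,0,.022]);print("tip px",proj("scene",t),proj("scene",o["eef_pos"]))
```

```text
5.3 [ 0.43866727 -0.14018286  0.0690667 ] [ 0.21632018 -0.87287108  0.38855151] [{'uv': [231.5, 191.5], 'confidence': 0.91}, {'uv': [366.0, 269.0], 'confidence': 0.15}]
tip px [232.23376422 196.00435233] [231.51042063 188.32721446]
```

View pics/p3.png

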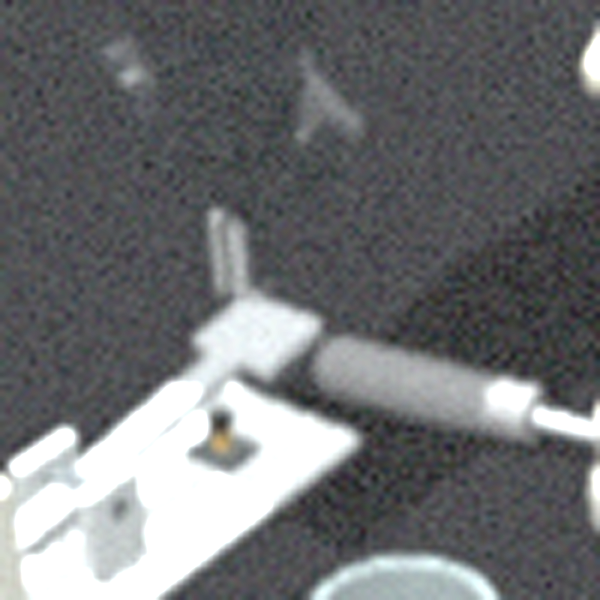

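The fingertips end at scene (229,189), level with the tab's far corner, and there is no contact force at a tip height of 47 mm. Next I'll check whether the camera and robot frames agree.

Run:
```python
from h import *
o=bot.get_obs()
for z in (.208,.23,.28):print("start",proj("scene",[.218,.45,z]))
print("tip by scene at z 47",atz("scene",(229.3,189.5),.047),"z58",atz("scene",(229.3,189.5),.058),"tab scene",[ (z,atz("scene",(233,196),z)) for z in(.05,.055,.061)])
for z in (.119,.2,.25,.3):print("p1 top",z,proj("top",[.434,-.131,z]))
b=bot.camera("top");s0=cv2.imread("pics/s0.png");
w=np.hstack([cv2.resize(s0[20:120,470:560],(360,400),interpolation=cv2.INTER_CUBIC),cv2.resize(b[230:330,310:420],(440,400),interpolation=cv2.INTER_CUBIC)])
cv2.imwrite("pics/p4.png",cv2.convertScaleAbs(w,alpha=2,beta=20))
```

```text
start [502.56110347 122.03564051]
start [505.48695392 112.77427653]
start [512.44429998  90.75178585]
tip by scene at z 47 [ 0.41183219 -0.15876275] z58 [ 0.42843233 -0.15107445] tab scene [(0.05, array([ 0.44244494, -0.13642519])), (0.055, array([ 0.44974353, -0.13312211])), (0.061, array([ 0.45850184, -0.12915841]))]
p1 top 0.119 [362.09834848 280.23793851]
p1 top 0.2 [373.94216755 281.51078714]
p1 top 0.25 [383.30062392 282.51653522]
p1 top 0.3 [394.89917284 283.7630248 ]
```

View pics/p4.png

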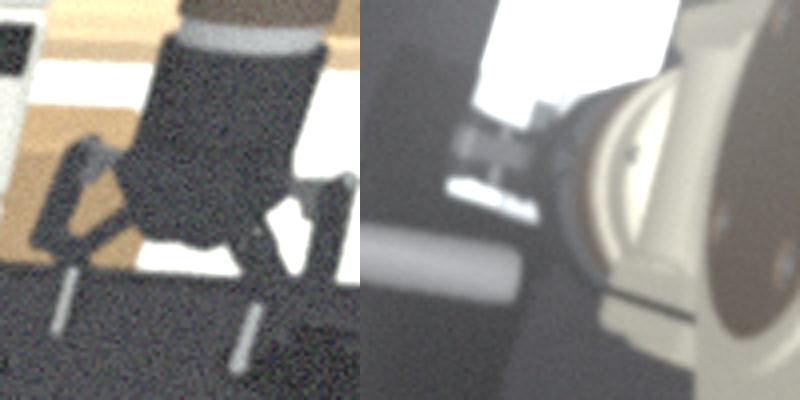

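The top view agrees with the TCP over the tab. The lit pad strips end about where the TCP projects, so the tips may be higher than I assumed. I'll go on down in small felt steps.

```bash
python3 -m inch '[0,0,-1,0,0,0,0, 0,0,-2,0,0,0,0, 0,0,-3,0,0,0,0, 0,0,-3,0,0,0,0]'
python3 -m inch '[0,0,-1,0,0,0,0, 0,0,-2,0,0,0,0, 0,0,-3,0,0,0,0, 0,0,-3,0,0,0,0]'
```

```text
clock: 5.73
eef_pos: [0.4385, -0.1401, 0.0658]
tool_rot: [0.157, 0.988, 0.0, -0.0]
ft_force: [-0.5, -0.0, -0.4]
grip_width: 0.0001
grasp_force: 0.0
clock: 6.07
eef_pos: [0.4385, -0.1401, 0.0628]
tool_rot: [0.157, 0.988, 0.0, -0.0]
ft_force: [-1.1, -0.6, -0.3]
grip_width: 0.0001
grasp_force: 0.0
```

Run:
```python
from h import *
s0=cv2.imread("pics/s0.png",0);a=bot.camera("scene");cv2.imwrite("pics/p5raw.png",a);g=cv2.cvtColor(a,cv2.COLOR_BGR2GRAY)
for n,(r0,r1,c0,c1) in {"tab":(184,206,218,248),"tabfar":(184,200,226,248),"stopbase":(203,220,220,252)}.items():
  m=cv2.matchTemplate(g[r0-12:r1+12,c0-12:c1+12],s0[r0:r1,c0:c1],cv2.TM_CCOEFF_NORMED);_,v,_,l=cv2.minMaxLoc(m);print(n,v,l[0]-12,l[1]-12)
np.set_printoptions(linewidth=250)
print("s0");print(s0[180:206,218:250:1]);print("now");print(g[180:206,218:250:1])
```

```text
tab 0.9143987894058228 0 0
tabfar 0.9291887283325195 0 1
stopbase 0.8734896183013916 0 0
s0
[[ 32  29  31  31  30  28  29  25  27  34  25  29  36  34  32  26  32  24  23  29  25  26  27  28  25  29  36  15  30  30  27  30]
 [ 33  28  28  29  30  29  28  24  30  27  29  29  29  28  34  22  33  34  34  30  29  28  36  34  28  24  30  31  38  30  26  36]
 [ 31  31  28  28  30  36  32  25  30  28  33  28  33  32  24  35  34  27  31  30  32  29  22  32  28  33  29  27  28  40  28  32]
 [ 29  24  31  30  30  31  29  29  31  29  29  38  32  35  27  32  26  27  33  28  28  30  38  34  21  25  23  31  26  31  33  31]
 [ 31  30  27  32  21  29  32  34  32  37  33  26  27  30  37  32  30  34  27  30  24  30  31  33  25  30  29  33  35  33  30  27]
 [ 29  35  29  34  35  32  23  25  28  28  29  29  36  29  33  32  35  34  34  24  34  30  29  31  34  31  37  35  31  35  29  25]
 [ 35  19  36  32  30  29  30  28  32  28  31  27  28  28  25  29  30  34  33  27  33  32  31  31  33  32  30  32  33  27  30  36]
 [ 26  31  30  32  30  29  36  24  29  26  28  29  37  32  40  27  23  17  26  32  31  28  
[... 5109 characters left out ...]
 42  33  32  53  66  74  76  77  78  75  78]
 [ 28  32  47  68  94 104 107 109 110 103  93  80  76  79  87  94  97  89  69  50  40  31  32  35  56  68  72  71  75  76  78  74]
 [ 30  55  73  93 107 108 111 106 101  93  84  69  49  52  66  75  81  68  50  43  25  29  31  36  47  62  68  67  68  68  70  69]
 [ 84 105 113 112 119 117 105 102  90  93 109  90  65  39  44  52  58  47  43  31  24  32  32  32  43  55  61  66  66  67  68  72]
 [154 164 160 145 150 126  99  88  88 115 156 143 104  75  50  39  37  29  18  21  24  19  24   7  24  42  52  60  60  59  65  66]
 [187 194 190 181 173 126  91  86  98 125 155 149 129 108  90  68  47  33  29  24  17  22  18  23  24  32  40  40  52  49  56  60]]
```

The tab has not moved and there is still no force. I'll keep going in small steps.

```bash
python3 -m inch '[0,0,-1,0,0,0,0, 0,0,-2,0,0,0,0, 0,0,-3,0,0,0,0, 0,0,-3,0,0,0,0]'
python3 -m inch '[0,0,-1,0,0,0,0, 0,0,-2,0,0,0,0, 0,0,-3,0,0,0,0, 0,0,-3,0,0,0,0]'
```

```text
clock: 6.45
eef_pos: [0.4385, -0.1401, 0.0598]
tool_rot: [0.157, 0.988, 0.0, -0.0]
ft_force: [0.0, 0.8, -0.1]
grip_width: -0.0003
grasp_force: 0.0
clock: 6.78
eef_pos: [0.4385, -0.1402, 0.0568]
tool_rot: [0.157, 0.988, 0.0, -0.0]
ft_force: [-0.3, -0.3, 0.2]
grip_width: -0.0002
grasp_force: 0.0
```

Run:
```python
from h import *
a=bot.camera("scene");cv2.imwrite("pics/p6raw.png",a)
p3=cv2.imread("pics/p5raw.png");s0=cv2.imread("pics/s0.png")
f=lambda x:cv2.convertScaleAbs(cv2.resize(x[160:230,200:265],(390,420),interpolation=cv2.INTER_CUBIC),alpha=2.2,beta=20)
cv2.imwrite("pics/p6.png",np.hstack([f(s0),f(a)]))
b=bot.camera("top");cv2.imwrite("pics/p6top.png",b)
```

```text
(no output)
```

View pics/p6.png

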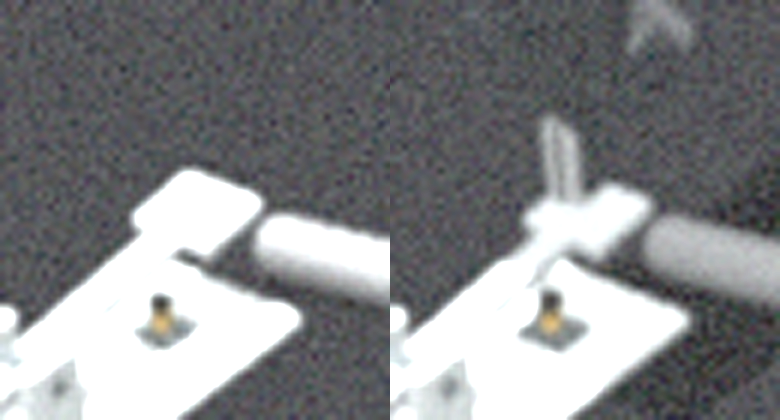

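The finger now stands in front of the tab's far edge, with its bottom at scene (231,194) and the tab centre at (232,195). Contact is close, so I'll go on in smaller steps.

```bash
python3 -m inch '[0,0,-1,0,0,0,0, 0,0,-2,0,0,0,0, 0,0,-2,0,0,0,0, 0,0,-2,0,0,0,0]'
python3 -m inch '[0,0,-1,0,0,0,0, 0,0,-2,0,0,0,0, 0,0,-2,0,0,0,0, 0,0,-2,0,0,0,0]'
```

```text
clock: 7.22
eef_pos: [0.4386, -0.1402, 0.055]
tool_rot: [0.157, 0.988, -0.0, -0.0]
ft_force: [0.1, -0.5, 0.3]
grip_width: 0.0002
grasp_force: 0.0
clock: 7.55
eef_pos: [0.4386, -0.1402, 0.053]
tool_rot: [0.157, 0.988, 0.0, -0.0]
ft_force: [0.4, 0.8, -0.8]
grip_width: 0.0002
grasp_force: 0.0
```

Run:
```python
from h import *
from collections import deque
o=bot.get_obs();print(o["clock"],o["eef_pos"],o["ft_force"],o["ft_torque"],o["tau"])
a=bot.camera("scene");cv2.imwrite("pics/p7raw.png",a)
A=[cv2.cvtColor(cv2.imread(f"pics/{f}.png"),cv2.COLOR_BGR2GRAY) for f in("s0","p5raw","p6raw","p7raw")]
# column profiles: rows of tab along fixed columns right of finger
for c in (238,240,224):
  for g in A: print(c,g[185:206,c])
# lever beam columns
for c in (210,190):
  for g in A: print(c,g[195:235,c])
```

```text
7.55 [ 0.43856898 -0.14016494  0.05299378] [ 0.41383446  0.82823634 -0.84907736] [ 0.01612628  0.01843647 -0.00799953] [-4.23489382e-04 -3.60144496e+01  1.99539596e+01 -5.60591245e-03
 -3.09367751e-04 -6.21711237e-06]
238 [ 34  33  32  31  32  72 141 185 198 201 201 191 167 126  84  49  35  24
  32  35  27]
238 [ 31  33  25  31  34  49  80 104 108 107 113 111 104  92  73  52  40  25
  24  24  17]
238 [ 32  34  31  27  30  47  83 100 113 114 111 110 105  93  66  51  38  37
  28  27  19]
238 [ 23  31  28  31  34  47  77 105 112 114 114 107 103  89  70  53  36  27
  29  18  13]
240 [ 30  32  36  28  22  30  89 163 196 197 175 140  96  64  42  31  34  25
  30  33  28]
240 [ 33  35  36  27  33  32  54  91 109 111 107  95  83  60  40  33  32  31
  32  24  18]
240 [ 34  32  30  29  30  32  55  90 111 112 110  99  81  59  39  32  32  26
  27  22  30]
240 [ 36  34  31  30  29  35  57  93 110 111 105  98  83  57  41  27  30  32
  26  26  14]
224 [ 23  31  36  33  30  29  32  40  82 138 182 187 156 132 158 188 197 198
 191 159 117]
224 [ 33  35  29  36  29  19  41  27  52  80 101 109 100  90  9
[... 853 characters left out ...]
92  93  93
  91  92  91 101]
190 [ 34  30  36  28  28  32  29  31  32  36  32  28  32  29  38  33  31  15
  30  27  33  22  40  56 120 190 193 152 106  94  96  99  93  97  98  99
  96  96  97  96]
190 [ 24  33  30  29  30  32  24  32  31  32  31  29  28  30  32  28  37  37
  29  35  31  36  41  56 123 189 195 153 108  97  98  96  94  97  99  95
  96  96  97  96]
190 [ 29  35  31  27  30  32  38  34  37  26  34  30  31  30  33  31  25  23
  28  34  31  31  34  55 123 189 192 150 107  96  96  97  94  98  96  95
  97  98  97  97]
190 [ 31  28  36  31  27  22  33  28  31  23  31  32  30  28  34  30  31  28
  31  27  19  32  33  58 124 188 194 150 106  97  92  96  98  96  94  96
  97  98  97  96]
```

Run:
```python
from h import *
np.set_printoptions(linewidth=250)
for f in("p6raw","p7raw"):
  g=cv2.imread(f"pics/{f}.png",0);print(f);print(g[178:204,220:244])
# hi-contrast of the gripper in the top view
p=cv2.imread("pics/p6top.png");q=cv2.imread("pics/p7raw.png");s=cv2.imread("pics/s0.png")
f=lambda im:np.clip((cv2.GaussianBlur(im,(3,3),0).astype(float)-15)*4.5,0,255).astype(np.uint8)
cv2.imwrite("pics/p7.png",np.hstack([cv2.resize(f(q)[110:215,185:285],(400,420),interpolation=cv2.INTER_CUBIC),cv2.resize(f(s)[20:125,460:560],(400,420),interpolation=cv2.INTER_CUBIC)]))
```

```text
p6raw
[[ 33  28  30  33  24  29  35  32  27  32  29  17  24  19  29  34  26  25  25  33  28  23  29  24]
 [ 36  29  27  24  32  41  52  49  35  30  26  26  28  31  31  31  33  34  25  26  27  30  29  32]
 [ 22  30  30  33  38  55  68  63  50  40  35  27  30  26  17  29  31  32  35  27  35  28  29  32]
 [ 30  25  29  29  37  56  76  61  69  62  45  28  26  26  28  29  28  28  31  29  28  38  30  22]
 [ 33  33  29  28  36  63  76  64  72  73  64  43  30  28  27  34  28  29  29  32  33  25  18  33]
 [ 36  36  28  20  39  57  72  59  67  82  74  45  34  18  35  32  21  32  31  34  31  29  34  33]
 [ 31  30  33  31  36  51  70  64  64  79  76  49  28  28  25  29  23  23  29  36  29  35  27  29]
 [ 21  31  33  31  30  52  72  62  64  75  74  54  35  30  22  33  31  28  31  28  33  32  26  27]
 [ 32  32  29  29  33  46  71  61  65  77  74  55  40  28  25  28  31  29  33  31  31  23  27  29]
 [ 27  33  34  26  26  47  70  66  62  73  77  59  35  33  30  30  27  27  31  36  30  33  26  30]
 [ 30  34  33  29  33  45  65  68  60  77  81  58  38  28  32  22  31  32  27  29  29  27  24  30]
 [ 28
[... 3361 characters left out ...]
7  47]
 [ 30  37  67  89 101 105 110 112 110 109 110 111 111 112 110 112 112 110 103  92  82  64  49  52]
 [ 29  36  51  72  93 107 111 109 109 110 111 110 112 113 112 109 112 104  89  77  57  44  43  64]
 [ 37  33  47  71  95 108 112 108 109 108 108 110 112 108 111 108 100  83  69  56  41  31  45  69]
 [ 30  41  67  89 101 109 109 109 107  95  92  96 103 109 105 103  85  66  53  37  27  31  50  66]
 [ 50  70  89 103 106 112 106 101  93  81  72  78  87  97  95  84  71  49  36  28  30  37  52  65]
 [ 72  95 104 107 109 108  99  93  84  63  47  50  64  73  82  68  50  37  27  27  31  30  46  62]
 [110 121 121 114 108 102  86  96 107  94  64  41  40  50  59  46  35  25  28  23  26  20  39  52]]
```

View pics/p7.png

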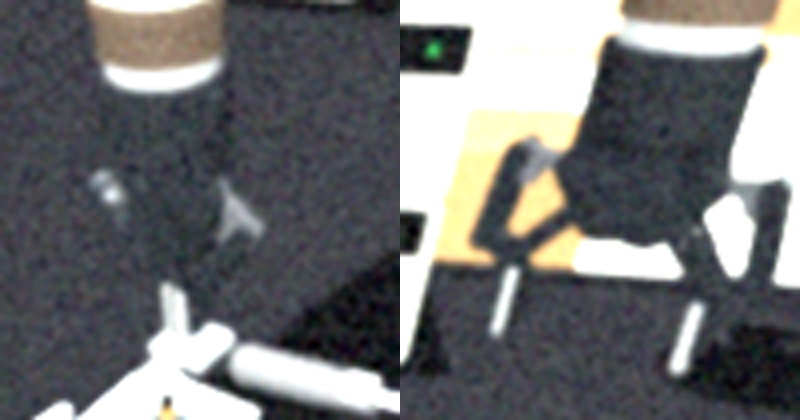

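The finger pads end at scene (230,194), in front of the tab, and the lever has not moved. So the tips are still slightly above the tab, a few mm left of its centre. I'll nudge +3 mm in y and continue in felt steps.

```bash
python3 -m inch '[0,3,-1,0,0,0,0, 0,3,-2,0,0,0,0, 0,3,-2,0,0,0,0, 0,3,-2,0,0,0,0]'
python3 -m inch '[0,0,-1,0,0,0,0, 0,0,-2,0,0,0,0, 0,0,-2,0,0,0,0, 0,0,-2,0,0,0,0]'
```

```text
clock: 7.93
eef_pos: [0.4389, -0.1373, 0.0513]
tool_rot: [0.157, 0.988, -0.0, 0.0]
ft_force: [-0.8, -1.3, 1.7]
grip_width: 0.0
grasp_force: 0.9
clock: 8.27
eef_pos: [0.4387, -0.1372, 0.049]
tool_rot: [0.157, 0.988, -0.0, 0.0]
ft_force: [-0.3, -1.3, 0.8]
grip_width: 0.0002
grasp_force: 0.9
```

```bash
python3 -m inch '[0,0,-1,0,0,0,0, 0,0,-2,0,0,0,0, 0,0,-2,0,0,0,0, 0,0,-2,0,0,0,0]'
```

```text
clock: 8.6
eef_pos: [0.4384, -0.1371, 0.0469]
tool_rot: [0.157, 0.988, 0.0, -0.0]
ft_force: [0.1, -0.7, 1.3]
grip_width: -0.0002
grasp_force: 0.7
```

```bash
cat > lev.py <<'E'
from h import *
np.set_printoptions(linewidth=200)
bot.camera("scene");g=cv2.cvtColor(bot.camera("scene"),cv2.COLOR_BGR2GRAY);s=cv2.imread("pics/s0.png",0)
cv2.imwrite("pics/last.png",g)
for c in (205,210,240):print(c,"s0",s[186:222,c]);print(c,"now",g[186:222,c])
r0,r1,c0,c1=200,215,204,216
m=cv2.matchTemplate(g[r0-8:r1+8,c0-1:c1+1],s[r0:r1,c0:c1],cv2.TM_CCOEFF_NORMED);print("beam shift",cv2.minMaxLoc(m))
o=bot.get_obs();print(o["clock"],o["eef_pos"],o["ft_force"])
E
python3 lev.py
```

```text
205 s0 [ 30  31  20  32  29  28  28  29  27  29  26  32  31  24  36  37  30  30  29  27  28  32  34  25  27  38  23  38  93 155 189 195 183 159 162 195]
205 now [ 38  33  30  32  28  27  35  32  32  34  33  37  28  31  32  34  29  32  28  28  27  15  26  28  31  34  21  29  67 119 167 190 188 160 162 197]
210 s0 [ 24  32  35  34  23  34  31  34  31  31  32  31  32  35  28  22  30  28  30  22  31  21  27  53 105 157 186 198 198 190 177 195 206 164 112  88]
210 now [ 35  35  32  32  36  31  31  28  31  34  29  31  28  39  35  26  31  31  29  29  32  30  28  36  69 118 165 190 194 194 186 201 207 166 111  92]
240 s0 [ 31  35  27  22  29  89 163 196 197 174 139  96  63  41  31  34  24  29  32  28  26  41  68 109 124 126 126 147 192 218 226 226 220 194 141  88]
240 now [ 30  34  34  33  31  21  28  57  96 112 114 105  96  82  64  37  33  15  20  20  18  31  70 112 124 126 123 124 126 128 129 127 124 116  99  73]
beam shift (-0.03386499732732773, 0.9913424253463745, (0, 0), (2, 8))
8.7 [ 0.43853425 -0.13704277  0.04690126] [-1.06874725 -1.75926379  1.01534007]
```

Contact is made and the tab has moved down about 5 mm, with at least 15 mm left before the stop. I'll go 10 mm quickly, then use small felt steps.

```bash
python3 -m inch '[0,0,-1.5,0,0,0,0, 0,0,-3,0,0,0,0, 0,0,-4.5,0,0,0,0, 0,0,-6,0,0,0,0, 0,0,-7.5,0,0,0,0, 0,0,-9,0,0,0,0, 0,0,-10,0,0,0,0]'
```

```text
clock: 9.28
eef_pos: [0.438, -0.1369, 0.0367]
tool_rot: [0.157, 0.988, 0.0, -0.001]
ft_force: [-2.8, 0.7, 3.8]
grip_width: 0.0004
grasp_force: 1.8
```

```bash
python3 -m inch '[0,0,-0.7,0,0,0,0, 0,0,-1.4,0,0,0,0, 0,0,-2,0,0,0,0]'
```

```text
clock: 9.53
eef_pos: [0.4385, -0.137, 0.035]
tool_rot: [0.157, 0.988, 0.0, -0.0]
ft_force: [-2.4, 1.1, 3.2]
grip_width: -0.0001
grasp_force: 1.8
```

```bash
python3 -m inch '[0,0,-0.7,0,0,0,0, 0,0,-1.4,0,0,0,0, 0,0,-2,0,0,0,0]'
```

```text
clock: 9.78
eef_pos: [0.4386, -0.1371, 0.033]
tool_rot: [0.157, 0.988, 0.0, 0.0]
ft_force: [-2.8, 1.4, 3.4]
grip_width: 0.0001
grasp_force: 1.8
```

```bash
python3 -m inch '[0,0,-0.8,0,0,0,0, 0,0,-1.5,0,0,0,0, 0,0,-1.5,0,0,0,0]'
```

```text
clock: 10.03
eef_pos: [0.4387, -0.1371, 0.0314]
tool_rot: [0.157, 0.988, 0.0, 0.0]
ft_force: [-3.7, 0.9, 3.0]
grip_width: 0.0001
grasp_force: 1.2
```

```bash
python3 -m inch '[0,0,-0.8,0,0,0,0, 0,0,-1.5,0,0,0,0, 0,0,-1.5,0,0,0,0]'
```

```text
clock: 10.28
eef_pos: [0.4388, -0.1372, 0.0301]
tool_rot: [0.157, 0.988, 0.0, 0.0]
ft_force: [-1.6, 1.3, 3.1]
grip_width: -0.0002
grasp_force: 1.8
```

```bash
python3 -m inch '[0,0,-0.8,0,0,0,0, 0,0,-1.5,0,0,0,0, 0,0,-1.5,0,0,0,0]'
```

```text
clock: 10.53
eef_pos: [0.4388, -0.1372, 0.0291]
tool_rot: [0.157, 0.988, 0.0, 0.0]
ft_force: [-4.0, 1.8, 7.6]
grip_width: -0.0001
grasp_force: 4.1
```

```bash
python3 -m inch '[0,0,-0.2,0,0,0,0, 0,0,-0.4,0,0,0,0, 0,0,-0.4,0,0,0,0]'
```

```text
clock: 10.78
eef_pos: [0.4389, -0.1372, 0.029]
tool_rot: [0.157, 0.988, 0.0, 0.0]
ft_force: [-4.2, 1.8, 10.7]
grip_width: -0.0001
grasp_force: 5.5
```

```bash
python3 -m inch '[0,0,0,0,0,0,0, 0,0,0,0,0,0,0, 0,0,0,0,0,0,0, 0,0,0,0,0,0,0]'; python3 -m inch '[0,0,0,0,0,0,0, 0,0,0,0,0,0,0, 0,0,0,0,0,0,0, 0,0,0,0,0,0,0]'; python3 lev.py | tail -2
```

```text
clock: 11.12
eef_pos: [0.4389, -0.1372, 0.029]
tool_rot: [0.157, 0.988, 0.0, 0.0]
ft_force: [-4.7, 2.2, 10.6]
grip_width: -0.0001
grasp_force: 5.5
clock: 11.45
eef_pos: [0.4389, -0.1372, 0.029]
tool_rot: [0.157, 0.988, -0.0, 0.0]
ft_force: [-3.5, 2.1, 10.0]
grip_width: 0.0
grasp_force: 5.5
beam shift (-0.04135031998157501, 0.9516913294792175, (2, 2), (2, 10))
11.55 [ 0.43885696 -0.1371965   0.02899082] [-4.35145356  1.97419251 10.16051844]
```

Force rises about 8 N per mm, which matches the rubber stop. I'll hold a little longer, then measure the vial's rise.

```bash
python3 -m inch '[0,0,0,0,0,0,0, 0,0,0,0,0,0,0, 0,0,0,0,0,0,0, 0,0,0,0,0,0,0, 0,0,0,0,0,0,0, 0,0,0,0,0,0,0, 0,0,0,0,0,0,0]'
python3 - <<'E'
from h import *
a=bot.camera("scene");b=bot.camera("top")
cv2.imwrite("pics/held_s.png",a);cv2.imwrite("pics/held_t.png",b)
for c in("scene","top"):
  for n in("vial","bore","tab"):print(c,n,[(np.round(d["uv"]).tolist(),round(d["confidence"],2)) for d in bot.spot_point(c,n)])
  for d in bot.silhouettes(c,"vial"):
    ys,xs=np.where(d["mask"]);print(c,"sil",d["uv"],round(d["confidence"],2),xs.min(),xs.max(),ys.min(),ys.max())
np.set_printoptions(linewidth=200)
g=cv2.cvtColor(a,cv2.COLOR_BGR2GRAY);print(g[204:234:1,156:188])
E
```

```text
clock: 12.13
eef_pos: [0.4389, -0.1372, 0.029]
tool_rot: [0.157, 0.988, 0.0, 0.0]
ft_force: [-4.4, 1.8, 11.2]
grip_width: 0.0003
grasp_force: 5.5
scene vial [([366.0, 267.0], 0.76), ([172.0, 233.0], 0.71), ([157.0, 291.0], 0.67), ([137.0, 239.0], 0.62), ([349.0, 272.0], 0.59)]
scene bore [([169.0, 224.0], 0.75)]
scene tab [([235.0, 198.0], 0.7)]
scene sil [150.6, 279.2] 0.77 147 161 269 291
scene sil [366.5, 253.8] 0.73 362 373 247 263
scene sil [349.6, 260.1] 0.71 342 352 250 265
scene sil [139.8, 235.3] 0.68 134 147 223 244
scene sil [168.0, 216.0] 0.43 164 176 213 226
top vial [([390.0, 169.0], 0.72), ([433.0, 184.0], 0.61), ([170.0, 207.0], 0.57), ([365.0, 222.0], 0.55), ([192.0, 199.0], 0.51), ([368.0, 120.0], 0.51)]
top bore [([392.0, 159.0], 0.93)]
top tab []
top sil [185.1, 196.0] 0.72 179 194 189 203
top sil [396.6, 161.0] 0.5 388 402 156 170
top sil [371.8, 115.2] 0.5 367 382 108 126
top sil [437.4, 180.8] 0.49 428 449 174 190
top sil [161.9, 205.7] 0.45 156 172 200 214
[[ 29  26  29  28  23  33  33  24  33  28  32  28  25  34  32  29  32  27  33  34  31  29  34  34  28  32
[... 3125 characters left out ...]
231 228 225 204 157 118 102  95  96  96  99]
 [215 223 228 229 230 230 229 229 230 230 230 230 230 231 230 230 229 229 229 230 231 225 210 182 150 116  97  95  98  97  98  94]
 [165 192 216 223 227 229 228 231 230 230 229 229 229 232 231 229 229 228 229 229 222 201 157 125 104  98  95  98  97  95  91  97]
 [119 136 164 188 214 223 228 228 229 229 229 229 229 228 231 229 231 231 226 207 181 148 115  96  96  97  98  98  99  94  96  96]
 [106 113 118 132 161 191 213 223 229 228 229 228 227 230 231 230 229 225 205 157 123 105  98  94  96  96  98  98  97  99  95 100]
 [106 108 107 108 117 136 161 190 210 224 226 229 229 231 231 230 208 181 152 117  94  96  93  98  94  98  98  98  97 100  97  93]]
```

Cap is up roughly 15 mm above the block (scene cap top rows 212–219, bore front edge row 226), held at about 10.5 N for over 1 s. From the felt contact, the tips stand about 5 mm above the reported TCP height. Next I'll lift off and go above the bore.

```bash
python3 -m inch '[0,0,2,0,0,0,0, 0,0,7,0,0,0,0, 0,0,16,0,0,0,0, 0,0,30,0,0,0,20, 0,0,48,0,0,0,45, 0,0,68,0,0,0,45, 0,0,88,0,0,0,45, 0,0,103,0,0,0,45]'
python3 -m inch '[12,-4,0,0,0,0,45, 36,-12,0,0,0,0,45, 64,-22,0,0,0,0,45, 94,-32,0,0,0,0,45, 124,-42,0,0,0,0,45, 154,-53,0,0,0,0,45, 176,-60,0,0,0,0,45, 188,-64.5,0,0,0,0,45]'
python3 -m inch '[0,0,0,0,0,0,45, 0,0,0,0,0,0,45, 0,0,0,0,0,0,45]'
cat > look.py <<'E'
import sys
from h import *
np.set_printoptions(linewidth=220)
a=bot.camera("scene");b=bot.camera("top");n=sys.argv[1]
cv2.imwrite(f"pics/{n}_s.png",a);cv2.imwrite(f"pics/{n}_t.png",b)
o=bot.get_obs();print(o["clock"],o["eef_pos"],o["ft_force"],o["grip_width"],o["grasp_force"])
e=o["eef_pos"];print("tcp px",proj("scene",e),proj("top",e))
E
python3 look.py q1
python3 - <<'E'
from h import *
np.set_printoptions(linewidth=220)
print(cv2.imread("pics/q1_s.png",0)[180:230,150:192])
E
```

```text
clock: 13.3
eef_pos: [0.4398, -0.1376, 0.1335]
tool_rot: [0.157, 0.988, -0.0, 0.002]
ft_force: [0.5, -0.6, 0.3]
grip_width: 0.0385
grasp_force: 0.0
clock: 13.97
eef_pos: [0.6297, -0.2027, 0.1313]
tool_rot: [0.157, 0.988, -0.0, 0.001]
ft_force: [0.2, 0.1, 0.1]
grip_width: 0.0381
grasp_force: 0.0
clock: 14.22
eef_pos: [0.6259, -0.2015, 0.1312]
tool_rot: [0.157, 0.988, 0.0, -0.0]
ft_force: [-1.0, 0.7, -0.1]
grip_width: 0.0384
grasp_force: 0.0
14.3167 [ 0.62575107 -0.2014021   0.13154223] [-0.0272671  -0.37323025 -0.13401302] 0.03838351496658353 0.0
tcp px [166.29547907 204.39833435] [402.58874031 156.0681611 ]
[[ 26  25  30 ...  29  29  26]
 [ 22  24  24 ...  36  30  27]
 [ 28  30  26 ...  33  28  30]
 ...
 [165 189 215 ...  97  96  95]
 [118 138 164 ...  98  96  98]
 [109 111 117 ...  94  98  98]]
```

Run:
```python
from h import *
f=lambda im:np.clip((im.astype(float)-15)*1.6,0,255).astype(np.uint8)
a=cv2.imread("pics/q1_s.png");b=cv2.imread("pics/q1_t.png")
cv2.imwrite("pics/q1.png",np.hstack([f(cv2.resize(a[165:245,135:215],(480,480),interpolation=cv2.INTER_CUBIC)),f(cv2.resize(b[110:210,350:415],(312,480),interpolation=cv2.INTER_CUBIC))]))
```

```text
(no output)
```

View pics/q1.png

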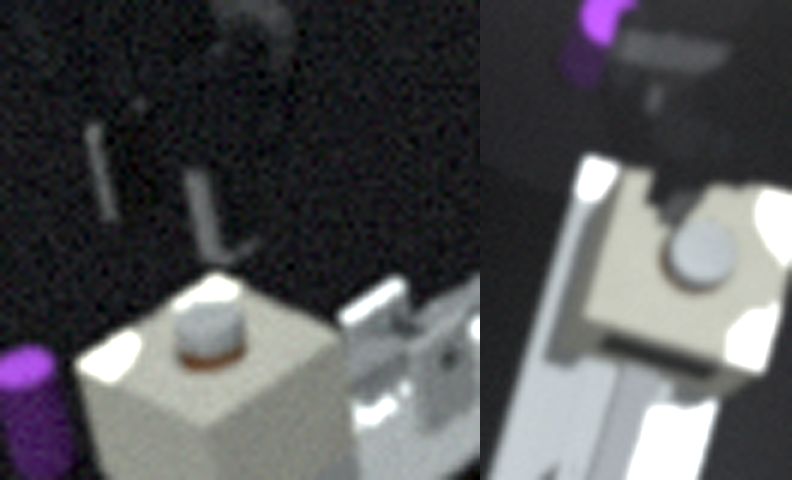

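The jaws hang above the raised vial. The cap top is at scene (170,217), with some amber visible below it, so it has risen about 16 mm. The pad tips are at (153,201) and (170.5,209), so the jaws straddle it. Now I'll descend so that the tips stop about 4 mm above the block.

```bash
python3 -m inch '[0.5,1,-6,0,0,0,45, 1,1.5,-14,0,0,0,45, 1,1.5,-22,0,0,0,45, 1,1.5,-30,0,0,0,45, 1,1.5,-38,0,0,0,45, 1,1.5,-44,0,0,0,45, 1,1.5,-47,0,0,0,45, 1,1.5,-47,0,0,0,45]'; python3 look.py q2
python3 - <<'E'
from h import *
import sys
np.set_printoptions(linewidth=250,threshold=sys.maxsize)
print(cv2.imread("pics/q2_s.png",0)[196:230,148:188])
E
```

```text
clock: 14.98
eef_pos: [0.6272, -0.2001, 0.0837]
tool_rot: [0.157, 0.988, 0.0, -0.0]
ft_force: [-0.0, -1.0, 0.5]
grip_width: 0.0388
grasp_force: 0.0
15.0833 [ 0.62767618 -0.2002312   0.08394982] [-0.4924934  -0.40078189 -0.19009648] 0.03817232114986806 0.0
tcp px [170.28664061 224.08681615] [393.51334945 163.28324511]
[[ 32  27  28  28  28  20  26  23  30  27  36  29  31  24  32  34  31  23  30  31  19  26  28  32  32  30  35  40  38  37  20  31  24  30  19  26  40  40  35  34]
 [ 35  27  25  33  34  16  28  22  29  31  37  32  34  26  29  29  31  27  34  23  27  21  33  24  32  33  33  38  40  35  31  27  25  22  29  26  41  47  36  35]
 [ 30  30  25  33  22  25  29  31  30  25  37  39  36  24  27  33  22  25  24  23  37  33  33  23  30  34  30  34  28  28  29  28  27  29  27  34  38  41  39  31]
 [ 24  29  32  31  26  28  26  33  35  30  37  36  30  18  27  23  24  28  29  30  34  35  28  36  30  30  25  29  29  32  26  25  24  26  34  30  29  39  38  23]
 [ 26  27  29  29  21  36  32  26  24  32  37  36  24  30  30  24  28  27  37  32  32  30  36  38  31  32  28  27  25  33  27  32
[... 4061 characters left out ...]
39  30  35  53  75  97 119 125 120 111 105 102]
 [147 188 213 226 231 223 197 156 135 131 131 134 132 132 131 127 122 100  82  77  79  80  84  83  71  76  82  66  53  42  60  90 111 123 124 120 107 101  97  95]
 [104 139 165 189 206 187 155 136 132 132 131 130 129 131 130 133 128 120 112 111 116 112 117 109  91  86  84  76  72  78  96 113 126 121 111 104  99  93  98  93]
 [ 78 104 119 133 153 138 131 128 129 130 131 128 131 131 129 132 129 130 130 127 128 127 132 127 117 112 103  93 100 109 119 126 116 108 101  98  98 100  97 100]
 [ 69  98 105 112 113 112 113 119 124 128 130 132 131 131 127 133 130 132 133 131 130 130 132 130 129 127 120 115 119 123 118 111 109  99  99  97  94  96  96  97]]
```

Run:
```python
from h import *
c=np.array([.6277,-.2002]);y=np.array([.309,.951]);x=np.array([.951,-.309])
for z in(.078,.084,.088,.092,.096):
  print(z,[np.round(proj("scene",[*(c+s*.019*y+.011*x),z]),1).tolist() for s in(1,-1)])
print("vial top front/left/right",[np.round(proj("scene",[.627+d[0],-.2015+d[1],.102]),1).tolist() for d in((.0115,0),(0.003,-.011),(-.003,.011))])
```

```text
0.078 [[173.3, 232.1], [160.5, 226.1]]
0.084 [[172.8, 229.8], [160.0, 223.7]]
0.088 [[172.5, 228.2], [159.7, 222.2]]
0.092 [[172.2, 226.6], [159.3, 220.6]]
0.096 [[171.8, 225.0], [159.0, 219.0]]
vial top front/left/right [[165.6, 219.9], [162.9, 216.7], [173.9, 216.7]]
```

The pad tips measure at about 92 mm, clear of the block and around the cap. I'll shift 2 mm, go 2 mm lower and close.

```bash
python3 -m inch '[0.5,2,-1,0,0,0,45, 0.5,2,-2,0,0,0,45, 0.5,2,-2,0,0,0,30, 0.5,2,-2,0,0,0,22, 0.5,2,-2,0,0,0,15, 0.5,2,-2,0,0,0,0, 0.5,2,-2,0,0,0,0, 0.5,2,-2,0,0,0,0]'; python3 -m inch '[0,0,0,0,0,0,0, 0,0,0,0,0,0,0, 0,0,0,0,0,0,0]'
```

```text
clock: 15.75
eef_pos: [0.6299, -0.2001, 0.0849]
tool_rot: [0.157, 0.988, -0.002, 0.003]
ft_force: [-0.7, -3.2, 8.2]
grip_width: 0.0204
grasp_force: 59.7
clock: 16.0
eef_pos: [0.6298, -0.2001, 0.0849]
tool_rot: [0.157, 0.988, -0.002, 0.003]
ft_force: [-2.3, -3.4, 7.4]
grip_width: 0.0205
grasp_force: 59.7
```

```bash
python3 -m inch '[0,0,3,0,0,0,0, 0,0,6,0,0,0,0, 0,0,10,0,0,0,0, 0,0,16,0,0,0,0, 0,0,24,0,0,0,0, 0,0,32,0,0,0,0, 0,0,40,0,0,0,0, 0,0,46,0,0,0,0]'; python3 look.py q3
python3 - <<'E'
from h import *
print("bottle",atz("top",(269,112),0),"beaker",atz("top",(283,176),0), tri("scene",(259,272),"top",(283,176)))
for c in("scene","top"):
  for d in bot.silhouettes(c,"vial"):
    ys,xs=np.where(d["mask"]);print(c,"sil",np.round(d["uv"]),round(d["confidence"],2),xs.min(),xs.max(),ys.min(),ys.max())
E
```

```text
clock: 16.67
eef_pos: [0.628, -0.1974, 0.1292]
tool_rot: [0.157, 0.988, 0.001, -0.0]
ft_force: [0.3, 0.5, -0.4]
grip_width: 0.0202
grasp_force: 59.0
16.7667 [ 0.62872832 -0.19765814  0.12992986] [-0.10521244  1.29379774 -0.25127011] 0.020446669441897315 59.014464765787125
tcp px [167.3580415  206.12441205] [399.78058411 154.59809725]
bottle [0.76078048 0.01418783] beaker [ 0.62982813 -0.01178491] [ 0.62971903 -0.01036463 -0.00137049]
scene sil [140. 236.] 0.78 135 147 223 244
scene sil [368. 251.] 0.76 363 374 247 263
scene sil [350. 259.] 0.61 341 352 249 266
scene sil [169. 211.] 0.58 163 175 200 219
scene sil [154. 280.] 0.54 147 162 269 291
top sil [439. 181.] 0.8 429 449 173 190
top sil [368. 113.] 0.67 368 380 107 124
top sil [162. 207.] 0.62 155 172 199 214
top sil [401. 160.] 0.6 389 409 148 168
top sil [187. 194.] 0.59 179 194 190 203
```

The vial is held: width 20.4 mm, and its bottom shows at scene row 219, about 101 mm up. Next I'll carry it around the beaker to above the rack, turning −0.81 rad so the fingers close across the rack's row.

```bash
python3 -m inch '[-6,8,8,0,0,0,0, -20,30,18,0,0,0,0, -38,58,28,0,0,0,0, -57,88,35,0,0,0,0, -76,118,35,0,0,0,0, -95,147,35,0,0,0,0, -112,174,35,0,0,0,0, -128,198,35,0,0,0,0]'
python3 -m inch '[4,28,0,0,0,-0.1,0, 10,60,0,0,0,-0.2,0, 16,92,0,0,0,-0.3,0, 23,124,0,0,0,-0.4,0, 30,156,0,0,0,-0.5,0, 36,188,0,0,0,-0.6,0, 42,218,0,0,0,-0.71,0, 46,240,0,0,0,-0.808,0]'
python3 -m inch '[0,0,-10,0,0,0,0, 0,0,-25,0,0,0,0, 0,0,-35,0,0,0,0, 0,0,-35,0,0,0,0, 0,0,-35,0,0,0,0]'
python3 look.py q4
```

```text
clock: 17.53
eef_pos: [0.4978, 0.0019, 0.1634]
tool_rot: [0.156, 0.988, 0.0, -0.001]
ft_force: [-0.4, 0.0, -0.9]
grip_width: 0.0204
grasp_force: 59.0
clock: 18.2
eef_pos: [0.5451, 0.2428, 0.1632]
tool_rot: [0.534, 0.846, 0.0, -0.0]
ft_force: [-0.0, -0.1, -0.0]
grip_width: 0.0201
grasp_force: 59.0
clock: 18.62
eef_pos: [0.5449, 0.2389, 0.1273]
tool_rot: [0.532, 0.846, -0.001, -0.001]
ft_force: [0.2, 0.2, -0.1]
grip_width: 0.0203
grasp_force: 59.0
18.7167 [0.54629732 0.23934416 0.12885879] [ 0.71123236  0.02365273 -1.19834145] 0.020059242445280765 58.993554934859276
tcp px [394.10549336 216.371354  ] [123.24315122 210.20826902]
```

```bash
python3 -m inch '[0,2,-10,0,0,0,0, 0,4,-22,0,0,0,0, 0,4,-34,0,0,0,0, 0,4,-44,0,0,0,0, 0,4,-50,0,0,0,0, 0,4,-50,0,0,0,0, 0,4,-50,0,0,0,0]'
python3 look.py q5
python3 - <<'E'
from h import *
import sys
np.set_printoptions(linewidth=250,threshold=sys.maxsize)
for c in("scene","top"):
  for n in("vial","rack"):
    for d in bot.silhouettes(c,n):
      ys,xs=np.where(d["mask"]);print(c,n,np.round(d["uv"]),round(d["confidence"],2),xs.min(),xs.max(),ys.min(),ys.max())
a=cv2.imread("pics/q5_s.png").astype(int)
print("R-B");print((a[...,2]-a[...,0])[222:272,372:404])
print("gray");print(a.mean(2).astype(int)[222:272,372:404])
E
```

```text
clock: 19.3
eef_pos: [0.5461, 0.2437, 0.078]
tool_rot: [0.532, 0.846, -0.0, -0.0]
ft_force: [0.5, -0.1, 0.5]
grip_width: 0.0198
grasp_force: 59.0
19.4 [0.54670672 0.24398249 0.07885676] [-0.03103889 -0.57059282  0.54282191] 0.020101651499008468 58.99361751973629
tcp px [392.76964379 237.64682619] [132.79793568 214.65662868]
scene vial [350. 258.] 0.75 341 352 251 266
scene vial [140. 233.] 0.74 134 147 223 244
scene vial [152. 279.] 0.66 147 161 270 291
scene vial [368. 252.] 0.55 362 375 246 263
scene vial [390. 245.] 0.44 386 398 239 252
scene rack [364. 211.] 0.74 336 427 195 229
scene rack [369. 267.] 0.59 327 409 248 283
top vial [436. 181.] 0.8 428 449 173 190
top vial [164. 207.] 0.76 156 172 200 214
top vial [372. 116.] 0.58 367 382 108 126
top vial [187. 196.] 0.55 180 193 190 203
top vial [136. 214.] 0.53 129 144 208 223
top rack [156. 320.] 0.94 93 218 276 371
top rack [174. 209.] 0.59 134 211 177 241
R-B
[[  5   3   5   5   4   3   4   4   4   4   3   6   4   1  -1  -4  -2  -1   3  -4   1   2   0  -1  -5   0  -4   0   0   4  -4  -1]
 [  4   3   5   4   5   6   5   3   4  
[... 12236 characters left out ...]
120 116 112 115 111 110 111 107 109 110 107]
 [226 228 225 225 222 218 210 204 198 195 174 138 119 115 116 114 114 111 112 109 108 108 107 109 107 106 110 109 107 106 105 107]
 [207 201 194 187 178 166 158 152 148 148 136 116 107 112 108 105 109 108 106 107 110 106 106 109 108 111 108 107 109 107 104 106]
 [149 147 140 127 125 117 121 113 112 114 110 107 109 109 106 107 108 107 109 108 106 107 107 106 109 108 108 107 109 104 107 105]
 [115 116 114 106 106 107 107 105 105 110 109 107 109 109 106 105 108 108 106 106 106 109 108 108 107 107 109 109 110 105 103 106]
 [107 108 107 106 109 109 107 105 106 107 108 106 108 105 106 108 111 110 109 108 111 109 107 108 109 109 104 106 107 105 103 107]]
```

Run:
```python
from h import *
for z in(.03,.046,.05,.054):print(z,proj("scene",[.5452,.2434,z]))
for d in((.005,0),(0,.005)):print(proj("scene",[.5452+d[0],.2434+d[1],.05])-proj("scene",[.5452,.2434,.05]))
b=cv2.imread("pics/q5_t.png",0)
o=bot.get_obs();print(o["eef_pos"])
print("held cap in top sil centre (136,214..): at z .096",atz("top",(136.5,215.5),.096), "b,c caps z .052",atz("top",(164,207),.052),atz("top",(186.5,196.5),.052))
for z in(.05,.073,.096):print(proj("top",[.5452,.2434,z]))
import sys;np.set_printoptions(linewidth=250,threshold=sys.maxsize)
print(b[200:232,120:160])
```

```text
0.03 [389.02046011 256.05166595]
0.046 [390.13731087 250.00061128]
0.05 [390.42043036 248.46668069]
0.054 [390.70513889 246.92414076]
[-0.1628105   1.54673675]
[2.56715134 0.42389101]
[0.54657305 0.24402037 0.07885704]
held cap in top sil centre (136,214..): at z .096 [0.54256496 0.23082028] b,c caps z .052 [0.56376377 0.19971337] [0.58211653 0.16013537]
[139.45947088 217.8790114 ]
[134.42827737 216.02232093]
[129.04031081 214.03396844]
[[ 47  45  45  45  52  63  69  66  61  58  53  50  46  44  42  42  43  42  43  42  43  43  42  46  53  65  78  92 108 144 185 214 223 226 227 228 228 228 226 225]
 [ 48  46  46  48  62  77  80  71  63  63  62  58  53  49  46  44  43  42  42  43  43  45  53  64  79  95 112 120 128 147 180 211 223 227 227 228 227 227 226 225]
 [ 48  46  47  48  60  75  73  65  58  61  62  64  61  57  50  45  44  44  44  45  52  64  79  95 111 122 130 134 136 143 159 187 213 223 226 227 226 226 225 225]
 [ 48  48  48  49  55  59  58  53  50  52  54  58  62  60  55  47  46  47  53  64  78  95 110 120 129 135 137 136 138 140 144 161 188 213 223 226 226 226 225 226]
 [ 49  
[... 3857 characters left out ...]
34 136 137 138 137 138 138 139 140 149 174 194]
 [ 51  52  53  54  53  54  56  56  53  52  49  48  47  46  47  47  56  83 115 127 130 130 130 132 133 133 134 135 135 136 137 136 137 137 135 134 132 132 140 148]
 [ 54  54  55  55  56  56  58  57  56  52  49  48  47  46  46  46  53  78 109 127 131 131 133 134 133 135 136 134 135 136 136 136 135 132 128 122 116 109 107 106]
 [ 56  55  56  55  59  61  62  64  62  53  50  47  46  47  46  47  54  79 109 126 131 132 133 133 134 135 134 134 135 135 134 130 127 120 112 104  98  93  88  86]
 [ 57  56  56  60  63  67  66  67  62  55  49  46  45  47  46  48  59  87 115 128 131 132 132 134 134 134 135 134 133 130 127 120 112 104  97  92  87  84  81  76]]
```

Vial bottom measures at scene (391.6,249.4). Over the well it should be at (390.4,249.7), and the top view also shows it about 3 mm too far in +y. I'll correct y by −3 mm, lower and re-measure.

```bash
python3 -m inch '[0,-2,-4,0,0,0,0, 0,-3,-8,0,0,0,0, 0,-3,-12,0,0,0,0, 0,-3,-12,0,0,0,0, 0,-3,-12,0,0,0,0]'
python3 look.py q6
python3 - <<'E'
from h import *
import sys
np.set_printoptions(linewidth=250,threshold=sys.maxsize)
a=cv2.imread("pics/q6_s.png").astype(int)
print("R-B");print((a[...,2]-a[...,0])[240:266,378:404])
print("gray");print(a.mean(2).astype(int)[246:266,376:402])
print("top");print(cv2.imread("pics/q6_t.png",0)[206:232,128:158])
for z in(.034,.038,.042):print(z,proj("scene",[.5452,.2434,z]),proj("top",[.5452,.2434,z]))
E
```

```text
clock: 20.02
eef_pos: [0.5457, 0.2406, 0.0655]
tool_rot: [0.532, 0.846, -0.001, -0.0]
ft_force: [-0.2, 0.2, 0.0]
grip_width: 0.0203
grasp_force: 59.0
20.1167 [0.54614809 0.24082287 0.06606064] [-0.47227333 -0.45396547 -0.91468377] 0.0200390566211326 58.993526324629784
tcp px [390.20609179 242.29416047] [137.48639825 216.03236705]
R-B
[[-1  7  0 -2 -1 -3 -1  7  6  2  0 -2 -2 -1  2  0 -3 -5  1 -5  3 -1 -6  2  5  0]
 [ 4 -6  1  0  6 -1 10 16 16  2 -3 -3 -2 -2 -3  1  1 -4 -1 -2 -3 -2  4 -5 -2  0]
 [ 4 -3 -6 -2  0 -3  3 26 15  0 -4 -3 -2  0  0 -6  2 -1 -3 -3 -3 -2  3  1 -2  1]
 [-1 -8  4  2  1  2  7 23 18  1 -1 -4  0 -4 -6 -4 -4 -3 -2 -4 -2 -2  0 -1  0 -2]
 [ 2  7 -3 -7 -2  0  9 30 17  3 -2 -3 -1 -2  1 -6 -1 -4 -3 -2 -5 -2 -1  0 -2  5]
 [ 2  2 -3  4  3  4  7 29 24  6  0 -3  0 -1 -1 -3 -2 -2 -1  0  2 -6 -2  2 -5 -5]
 [-5 -1 -4 -2 -4  7 11 24 31 18  2  0 -2  0  3  2  3  4  1  1  4  1  0  5 -3 -2]
 [ 1  2  2  1  2  4 13 30 33 26 12  6 10 14 13 19 19 14  8  5  3  3  0 -2  0  5]
 [ 4  1  0  4  3  5 17 30 41 35 26 23 24 23 30 31 33 23 11  4  4  3  3  2 -2  0]
 [ 5  3  3  6  5  8 17 31 31 39 38 
[... 6177 characters left out ...]
 138 137 138 137 136]
 [ 48  48  49  48  49  48  48  48  47  47  46  47  48  58  86 117 131 133 134 135 134 134 135 137 137 136 136 132 131 126]
 [ 51  49  50  49  49  48  48  47  46  45  48  46  47  55  83 115 130 134 133 134 134 135 136 136 135 133 128 121 115 109]
 [ 50  50  50  51  54  53  51  47  45  46  46  46  48  51  76 110 128 134 134 133 135 134 133 131 127 120 113 104  98  93]
 [ 53  53  53  58  59  58  52  47  45  45  44  46  47  54  78 110 127 133 133 132 132 130 126 119 112 104  97  91  87  84]]
0.034 [389.29735467 254.55146185] [142.76736673 219.09974336]
0.038 [389.57578607 253.04293118] [141.95443527 218.79974255]
0.042 [389.85576714 251.52600442] [141.13224872 218.49632629]
```

Scene column is aligned: vial and mouth are both at 389.2. The top view asks for about +1 mm in x and −0.5 mm in y. I'll correct that and start inserting.

```bash
python3 -m inch '[1,-0.5,-1,0,0,0,0, 1,-0.5,-3,0,0,0,0, 1,-0.5,-5,0,0,0,0, 1,-0.5,-7,0,0,0,0, 1,-0.5,-9,0,0,0,0, 1,-0.5,-11,0,0,0,0, 1,-0.5,-11,0,0,0,0, 1,-0.5,-11,0,0,0,0]'
```

```text
clock: 20.78
eef_pos: [0.5472, 0.2405, 0.055]
tool_rot: [0.532, 0.847, 0.0, -0.0]
ft_force: [1.5, 1.0, 0.8]
grip_width: 0.0202
grasp_force: 58.9
```

```bash
python3 -m inch '[0,0,-1,0,0,0,0, 0,0,-2,0,0,0,0, 0,0,-3,0,0,0,0, 0,0,-4,0,0,0,0, 0,0,-5,0,0,0,0, 0,0,-5,0,0,0,0]'
```

```text
clock: 21.28
eef_pos: [0.5472, 0.2404, 0.0501]
tool_rot: [0.532, 0.847, 0.0, 0.0]
ft_force: [1.5, 1.7, -0.0]
grip_width: 0.0202
grasp_force: 58.9
```

```bash
python3 -m inch '[0,0,-1.5,0,0,0,0, 0,0,-3,0,0,0,0, 0,0,-4.5,0,0,0,0, 0,0,-6,0,0,0,0, 0,0,-7.5,0,0,0,0, 0,0,-9,0,0,0,0, 0,0,-10,0,0,0,0, 0,0,-10,0,0,0,0]'
```

```text
clock: 21.95
eef_pos: [0.5472, 0.2404, 0.0399]
tool_rot: [0.532, 0.847, 0.0, -0.0]
ft_force: [2.3, 1.9, -0.5]
grip_width: 0.0204
grasp_force: 58.9
```

```bash
python3 -m inch '[0,0,-1,0,0,0,0, 0,0,-2,0,0,0,0, 0,0,-2,0,0,0,0]'
```

```text
clock: 22.2
eef_pos: [0.5472, 0.2404, 0.0381]
tool_rot: [0.532, 0.847, 0.0, 0.0]
ft_force: [1.1, 1.3, -0.4]
grip_width: 0.0203
grasp_force: 59.0
```

```bash
python3 -m inch '[0,0,-0.8,0,0,0,0, 0,0,-1.6,0,0,0,0, 0,0,-1.6,0,0,0,0]'
```

```text
clock: 22.45
eef_pos: [0.5472, 0.2404, 0.0372]
tool_rot: [0.532, 0.847, 0.0, 0.0]
ft_force: [0.1, 1.5, 4.0]
grip_width: 0.0204
grasp_force: 59.5
```

```bash
python3 -m inch '[0,0,-0.7,0,0,0,0, 0,0,-1.4,0,0,0,0, 0,0,-1.4,0,0,0,0]'
```

```text
clock: 22.7
eef_pos: [0.5473, 0.2404, 0.0371]
tool_rot: [0.532, 0.847, 0.001, 0.0]
ft_force: [-2.7, 0.1, 11.0]
grip_width: 0.0201
grasp_force: 60.3
```

The vial is firmly on the floor of the well, 11 N at a constant height. I'll ease the load, then open.

```bash
python3 -m inch '[0,0,0.6,0,0,0,0, 0,0,1.2,0,0,0,0, 0,0,1.2,0,0,0,10, 0,0,1.2,0,0,0,26, 0,0,1.2,0,0,0,32, 0,0,1.2,0,0,0,40, 0,0,1.2,0,0,0,45, 0,0,1.2,0,0,0,45]'
python3 -m inch '[0,0,1,0,0,0,45, 0,0,4,0,0,0,45, 0,0,10,0,0,0,45, 0,0,20,0,0,0,45, 0,0,35,0,0,0,45, 0,0,55,0,0,0,45, 0,0,80,0,0,0,45, 0,0,105,0,0,0,45]'
python3 -m inch '[-10,-10,20,0,0,0,45, -30,-30,40,0,0,0,45, -60,-50,60,0,0,0,45, -95,-70,70,0,0,0,45, -130,-85,75,0,0,0,45, -160,-95,75,0,0,0,45, -180,-100,75,0,0,0,45, -190,-100,75,0,0,0,45]'
python3 look.py q7
python3 - <<'E'
from h import *
for c in("scene","top"):
  for n in("vial",):
    for d in bot.silhouettes(c,n):
      ys,xs=np.where(d["mask"]);print(c,n,np.round(d["uv"]),round(d["confidence"],2),xs.min(),xs.max(),ys.min(),ys.max())
print([np.round(proj("scene",[.5452,.2434,z])).tolist() for z in (.03,.052)],proj("top",[.5452,.2434,.052]))
import sys;np.set_printoptions(linewidth=250,threshold=sys.maxsize)
g=cv2.imread("pics/q7_s.png",0);print(g[240:268,340:402:2]); s=cv2.imread("pics/s0.png",0)
d=cv2.absdiff(cv2.GaussianBlur(g,(5,5),0),cv2.GaussianBlur(s,(5,5),0))>25
n,l,st,c=cv2.connectedComponentsWithStats(d.astype(np.uint8))
print([(st[i].tolist()) for i in range(1,n) if st[i,4]>12])
E
```

```text
clock: 23.37
eef_pos: [0.5465, 0.2399, 0.0356]
tool_rot: [0.532, 0.846, -0.001, -0.0]
ft_force: [0.2, -0.9, 0.1]
grip_width: 0.0382
grasp_force: 0.0
clock: 24.03
eef_pos: [0.547, 0.2402, 0.1432]
tool_rot: [0.532, 0.847, 0.0, 0.0]
ft_force: [1.2, -1.0, -0.3]
grip_width: 0.0381
grasp_force: 0.0
clock: 24.7
eef_pos: [0.3547, 0.1392, 0.2177]
tool_rot: [0.533, 0.846, 0.0, 0.0]
ft_force: [-0.2, 0.7, -0.2]
grip_width: 0.0386
grasp_force: 0.0
24.8 [0.35649604 0.14039413 0.21762809] [ 1.04131215 -0.82591739  0.67815306] 0.03832313095720811 0.0
tcp px [358.65511434 128.6084428 ] [163.36861352 347.04092649]
scene vial [390. 252.] 0.61 383 395 244 260
scene vial [136. 232.] 0.52 133 147 223 244
scene vial [368. 255.] 0.5 362 374 247 264
scene vial [154. 283.] 0.49 147 162 269 291
scene vial [348. 259.] 0.46 340 353 249 266
top vial [437. 181.] 0.8 428 449 173 191
top vial [164. 207.] 0.77 156 173 200 214
top vial [141. 218.] 0.6 133 150 212 225
top vial [186. 195.] 0.46 179 194 188 203
top vial [371. 117.] 0.46 367 381 109 126
[[389.0, 256.0], [391.0, 248.0]] [139.03523917 217.72245472]
[[ 27  3
[... 3399 characters left out ...]
 179 164 146 135 124]
 [229 229 221 203 204 214 229 230 230 230 229 229 231 231 231 228 227 228 225 211 203 193 180 161 148 138 124 117 112 110 108]]
[[330, 0, 17, 43, 479], [347, 0, 5, 12, 34], [478, 0, 82, 91, 3520], [535, 0, 25, 7, 158], [374, 2, 16, 20, 112], [545, 9, 14, 16, 125], [349, 21, 32, 21, 558], [375, 41, 8, 7, 42], [298, 42, 76, 51, 1995], [296, 59, 2, 8, 14], [374, 73, 3, 7, 17], [368, 81, 10, 13, 67], [483, 88, 6, 15, 39], [527, 96, 8, 18, 63], [357, 116, 9, 17, 64], [342, 131, 9, 4, 33], [299, 137, 6, 8, 41], [328, 142, 27, 17, 239], [313, 150, 12, 7, 50], [203, 188, 41, 31, 519], [344, 193, 48, 23, 669], [164, 220, 12, 8, 72], [193, 224, 9, 7, 32], [383, 243, 13, 18, 175]]
```

The placed vial stands exactly like its neighbours: scene rows 243–260, against 247–264 and 249–266 for the other two. Apart from the arm and its shadow, only the lever and the vial have changed. I'm handing in.

```bash
python3 -m inch '[0,0,0,0,0,0,45, 0,0,0,0,0,0,45, 0,0,0,0,0,0,45]'; python3 -c "
from workcell import bot
print(bot.job_done())"
```

```text
clock: 25.15
eef_pos: [0.3579, 0.1406, 0.2161]
tool_rot: [0.532, 0.847, -0.0, -0.0]
ft_force: [0.9, 0.2, 1.4]
grip_width: 0.0384
grasp_force: 0.0
the job is handed in; nothing more can be done
None
```

I pressed the lever onto its stop and held it at about 10–11 N for over 1 s, then took the raised vial out, seated it on the floor of the rack's empty well, released it and handed the job in at about 25 s; nothing else on the bench appeared to have moved.

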